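Refit the weighing plate on the kitchen scale

ROBOT

A 7-joint arm with a two-finger parallel gripper is mounted at the origin on a cart in front of the work surface, level with it; the furniture and walls round the work are solid. World frame = base frame: x ahead of the robot, y to its left, z up, the work surface at z = 0. Lengths are in m, angles in degrees, forces in N, time in s.
With the tool pointing down it reaches from about 0.35 to 0.9 m from the base axis. Payload 7.2 kg.
Tool frame: the origin (TCP) lies at the very end of the fingers, on their centre line; the grasp point (between the pads) lies 19 mm behind it; z points along the fingers, y is the line along which they close (so a half turn about z gives the same grasp; the last joint's range is limited). The gripper opens to 88 mm and grips with 3 to 60 N. Pads are 20 mm wide; open, the fingers measure 115 mm over their backs; the gripper's body (75 mm by 178 mm) begins 61 mm behind the grasp point.
Start: joints at [-80.455, 23.554, -0.728, 91.456, 0.321, 64.991, -4.71], TCP at [0.145, 0.608, 0.223] pointing down, gripper open.
Joint ranges: [-169.25, 169.25], [-16.82, 113.86], [-84.01, 82.57], [7.8, 145.47], [-59.2, 239.2], [7.22, 106.19], [-163.78, 163.78]. Speed limits (degrees/s): [136.94, 136.94, 172.46, 172.46, 180, 180, 180].

INTERFACE

Orientations are given as a 3x3 rotation matrix whose columns are the frame's x, y, z axes.
In Python, from cell import reach, move_straight, goto_joints, move_gripper, dwell, ik, capture, MotionError, close_job, get_time_s, get_qpos, get_qd, get_joint_torque, get_eef_pos, get_ee_rot, get_contact_force, get_wrist_torque, get_gripper_width, get_grasp_force gives the robot as it stands. The module is installed in compiled form; this text tells all that it offers. Calls block until the motion is done:
- reach(position, orientation): joint-space move of the TCP to a pose.
- move_straight(position, ori=None, feed=0.15): straight line of the TCP; ori=None keeps the orientation; feed is the mean speed in m/s.
- goto_joints(angles): joint-space move.
- move_gripper(opening, strength=None): finger opening in m; strength is the grip in N (None keeps the last); returns when the fingers have stopped.
- dwell(seconds).
- ik(position, orientation): joint angles nearest the present ones, or None.
- capture(name): name is "side" or "top" or "wrist"; returns a dict with "color" (420x560x3 uint8, red, green, blue), "vfov" (degrees; the focal length in pixels is half the picture's height over the tangent of half this angle, whatever the lens; pixels are square), "cx", "cy" (the principal point, pixels), "T" (4x4, takes a point from camera to world coordinates). Camera axes: x right, y down, z forward; pixel columns grow to the right and rows downward; lengths in m; the calibration is good to about 2 mm. A picture is of the moment at which its call begins. There is no depth.
A pose or a line that the arm cannot do raises MotionError and nothing moves.
- close_job(): hands the job in; it is judged then, once.
Readings, each from a call of its own:
- get_time_s(): time.
- get_qpos(): joint angles.
- get_qd(): joint speeds.
- get_joint_torque(): joint torques, N m.
- get_eef_pos(): TCP position.
- get_ee_rot(): TCP orientation.
- get_contact_force(): force on the tool from outside, world axes, zero at the start.
- get_wrist_torque(): the same for the moment, N m.
- get_gripper_width(): finger opening in m.
- get_grasp_force(): force on a finger pad.
Only numpy, scipy, OpenCV 4.12 (cv2) and the standard library are available. Lean on these libraries where they do the work, as an engineer would, in place of code of your own. Each camera call takes 0.05 s, during which the arm holds its last target. There are 200 camera calls.

TASK

Put the loose weighing plate back on the kitchen scale: bring it onto the scale's upright pin, slide it about under light pressure until its hole finds the pin, and let it drop so that it lies flat and free on the carrier. The scale is a light one: never press its carrier down more than 9 mm (about 11 N). Leave the other things on the worktop where they are.

Things in the scene. Friction and masses are not known exactly. Their poses are not given: they have to be found in the camera images.
- scale: spring kitchen scale, fixed to the worktop: white housing 130 (x) x 150 (y) x 65 mm high with a round dial on its front; origin under its middle on the worktop, z up, front towards its -x. Above it stands a sprung carrier: a level steel disc, 70 mm wide, 5 thick, with one upright pin in the disc's middle, 20 mm in diameter, 14 high, its top edge chamfered 1.5 mm.
- pin_about (a point): fixed point of the scale, 96 mm above its origin: where the unloaded pin's tip stands only roughly. The true tip is up to 8 mm off along the scale's x, up to 8 mm off along its y and up to 2 mm higher or lower, differently each time and not measured; disc and pin shift together, so the disc's upper face is always 14 mm under the tip. Under load they move straight down only.
- carrier (a joint): how far the scale's carrier (disc and pin) is pressed down, m: 0 unloaded, its stop at 0.012; the spring takes about 1.2 N per mm from the first mm on
- plate: loose aluminium weighing plate, about 0.3 kg: square, 140x140 mm, 5 thick, flat with rounded edges; in its middle a square collar 40x40 mm, sides parallel to the plate's, top 29 mm above the plate's underside. A round 22 mm hole runs through collar and plate. Origin in the hole's middle at the underside, z up. Starts flat on the worktop; any swivel about the pin is right in the end.
- salt: bystander: salt shaker, 44 mm wide, 90 tall, origin under its middle
- tea_light: bystander: tea light, 38 mm wide, 16 tall, origin under its middle
- mug: bystander: white mug, 82x112x94 mm, origin under its middle
- jam: bystander: jam jar, 68 mm wide, 84 tall, origin under its middle
- fish_tin: bystander: flat tin, 86 mm wide, 40 tall, origin under its middle
- spice: bystander: spice jar, 45 mm wide, 100 tall, origin under its middle

How it is judged:
By the outcome, as a careful person would: the job done as asked, in the order asked, and still so for the second after the job is handed in, with the robot touching nothing.
It also fails if it takes over 72 s, if anything falls off the work surface, if the arm or the gripper's body presses on something with over 40 N, if the wrist force passes 120 N, or if a joint passes its speed limit or range.

## Working session

There is one attempt and no reset: what is moved stays moved. The work goes in short steps, each a Python script; the robot and the scene stay as the last script left them, time stands still between calls to the robot, and variables do not carry over. Pictures are saved under pics/ and viewed, at most 10 in all, crops included, and the job is handed in when it is done.

```bash
mkdir -p pics
cat > h.py <<'E'
import numpy as np, cv2
from cell import *
def f(c): return c["color"].shape[0]/2/np.tan(np.radians(c["vfov"])/2)
def ray(c,u,v):
    d=np.array([(u-c["cx"])/f(c),(v-c["cy"])/f(c),1.]); T=np.array(c["T"]); return T[:3,3],T[:3,:3]@d
def onz(c,u,v,z):
    o,d=ray(c,u,v); return o+d*(z-o[2])/d[2]
def proj(c,p):
    T=np.array(c["T"]); q=T[:3,:3].T@(np.array(p)-T[:3,3]); return q[:2]/q[2]*f(c)+[c["cx"],c["cy"]]
def tri(obs):
    A=np.zeros((3,3));b=np.zeros(3)
    for c,u,v in obs:
        o,d=ray(c,u,v); d=d/np.linalg.norm(d); P=np.eye(3)-np.outer(d,d); A+=P;b+=P@o
    p=np.linalg.solve(A,b); return p,[np.linalg.norm(proj(c,p)-[u,v]) for c,u,v in obs]
def snap(n,tag):
    c=capture(n); np.save(f"pics/{tag}.npy",c,allow_pickle=True); cv2.imwrite(f"pics/{tag}.png",c["color"][:,:,::-1]); return c
def load(tag): return np.load(f"pics/{tag}.npy",allow_pickle=True).item()
E
python3 - <<'E'
from h import *
for n in("side","top"):
    c=snap(n,n); print(n,c["vfov"],c["cx"],c["cy"],np.round(c["T"],3).tolist())
print(get_time_s(),get_contact_force(),get_gripper_width())
E
```

```text
side 47.87405848909144 278.7268176318401 205.8660962447137 [[-0.999, -0.041, 0.027, 0.516], [-0.041, 0.411, -0.911, 1.168], [0.026, -0.911, -0.412, 0.564], [0.0, 0.0, 0.0, 1.0]]
top 45.9443819659991 270.9517940283733 205.52663188491164 [[-0.011, -0.983, 0.183, 0.349], [-1.0, 0.01, -0.01, 0.109], [0.008, -0.184, -0.983, 1.202], [0.0, 0.0, 0.0, 1.0]]
0.1 [ 0.60990488 -0.17218297 -0.16384267] 0.08773681885914263
```

View pics/top.png

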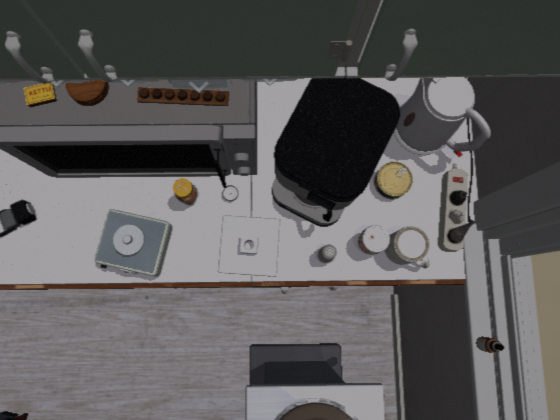

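View pics/side.png

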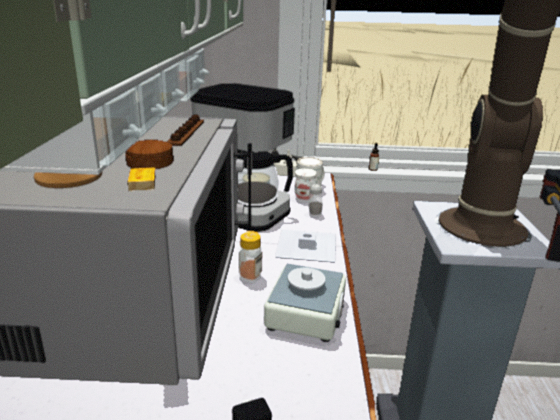

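The top view shows the plate at about (249,245) with its collar at (249,244), and the scale at (133,242) with its pin near (127,239). In the side view the plate is at (307,245) and the pin near (306,273). The microwave overhangs the left and rear. Next I'll enlarge these regions.

Run:
```python
from h import *
t=load("top")["color"];s=load("side")["color"]
def cr(im,u,v,w,h,W,H): return cv2.resize(im[v:v+h,u:u+w],(W,H),interpolation=cv2.INTER_CUBIC)
a=cr(t,90,205,80,60,400,300);b=cr(t,209,205,80,60,400,300);c=cr(s,262,260,80,60,400,300);d=cr(s,267,220,80,60,400,300)
cv2.imwrite("pics/comp.png",np.vstack([np.hstack([a,b]),np.hstack([c,d])])[:,:,::-1])
c=load("top")
for n,u,v,z in(("plate",249,245,.029),("pin",127,239,.096),("plcorners",221,216,.005),("",281,217,.005),("",278,276,.005),("",219,273,.005),("jar",184,190,.08),("shaker",328,254,.09)): print(n,onz(c,u,v,z).round(3))
```

```text
plate [0.473 0.149 0.029]
pin [0.482 0.42  0.096]
plcorners [0.548 0.218 0.005]
 [0.544 0.072 0.005]
 [0.401 0.081 0.005]
 [0.409 0.222 0.005]
jar [0.597 0.298 0.08 ]
shaker [ 0.445 -0.03   0.09 ]
```

View pics/comp.png

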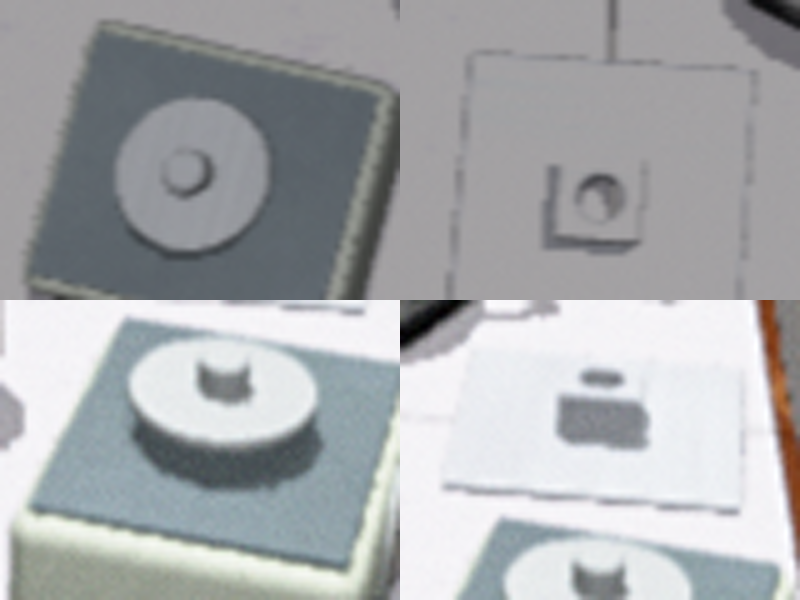

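Enlarged, the top view puts the pin tip at about (127.2,239) and the hole at (249,244.4). In the side view the hole is at (307.4,235.6), and the pin tip blends in near (306.4,272.5). I'll use the wrist camera over both places, with two positions each.

Run:
```python
from h import *
t,s=load("top"),load("side")
print("hole",tri([(t,249,244.4),(s,307.4,235.6)])); print("pin",tri([(t,127.2,239),(s,306.4,272.5)])); print("disc",tri([(t,128.6,239.4),(s,306.6,278)]))
print(np.round(get_ee_rot(),3).tolist())
R=np.diag([1.,-1,-1])
if np.dot(get_ee_rot()[:,0],R[:,0])<0: pass
for sx,nm in((1,"R"),(-1,"-R")):
    Q=np.diag([sx,-sx,-1.]); print(nm,ik([.48,.42,.25],Q),ik([.47,.149,.25],Q))
Q=np.array([[0,1,0],[1,0,0],[0,0,-1.]])
for k in(1,-1):
    Q2=Q*[k,k,1]; print(k,ik([.48,.42,.25],Q2),ik([.47,.149,.25],Q2))
w=snap("wrist","w0"); print(np.round(np.array(w["T"]),3).tolist(),w["vfov"],get_eef_pos())
```

```text
hole (array([0.47469775, 0.14938661, 0.02719068]), [np.float64(0.07650102828308766), np.float64(0.0748822982400575)])
pin (array([0.48319802, 0.42033689, 0.0928108 ]), [np.float64(0.15385775543787047), np.float64(0.18658280691048698)])
disc (array([0.48294681, 0.42048241, 0.08108059]), [np.float64(0.1665462392496762), np.float64(0.20298676596768644)])
[[-0.973, 0.233, -0.0], [0.233, 0.973, -0.001], [-0.0, -0.001, -1.0]]
R [ -71.96029914   26.87750092   38.57942318   89.46675023  -17.47996113
   69.8122353  -120.32495657] [ -58.38997315    9.92572458   40.66875214  109.22436566   -7.21721814
   63.39795176 -104.90230209]
-R [-48.34002892  23.59538368   3.9472355   87.76768168  -1.69478012
  68.69529512  45.89403087] [-42.41846942   8.9664053   21.88535049 108.38439403  -3.72738962
  63.33467445  70.89895244]
1 [-60.71437208  24.3340139   21.5529028   88.68899728  -9.34658503
  68.7586753  -37.50865942] [-51.8002905    9.35074447  32.79948897 108.8960091   -5.65213544
  63.33570721 -16.80576571]
-1 [-37.03103065  24.30407895 -12.02492709  86.90164051   5.25773912
  69.34747754 130.12365276] [-30.26694604   8.99045975   8.00432265 107.66613799  -1.39405247
  63.43636571 158.26379677]
[[0.233, 0.929, 0.288, 0.065], [0.972, -0.223, -0.069, 0.627], [-0.0, 0.296, -0.955, 0.385], [0.0, 0.0, 0.0, 1.0]] 62.82163293369604 [0.1453213  0.60749413 0.2220189 ]
```

Run:
```python
from h import *
Q=np.array([[0,1,0],[1,0,0],[0,0,-1.]])
ims=[]
for i,p in enumerate([(.483,.42,.28),(.483,.35,.24),(.475,.19,.2),(.475,.12,.2)]):
    reach(p,Q); dwell(.1); c=snap("wrist",f"w{i+1}")
    g=proj(c,(.4832,.4203,.094) if i<2 else (.4747,.1494,.028)); print(get_time_s(),g.round(1))
    ims.append(cv2.resize(c["color"],(400,300),interpolation=cv2.INTER_AREA))
cv2.imwrite("pics/w.png",np.vstack([np.hstack(ims[:2]),np.hstack(ims[2:])])[:,:,::-1])
```

```text
1.75 [282.4 186.9]
2.3167 [281.2 119.3]
3.1667 [279.7 228.9]
3.7 [280.1 161.1]
```

View pics/w.png

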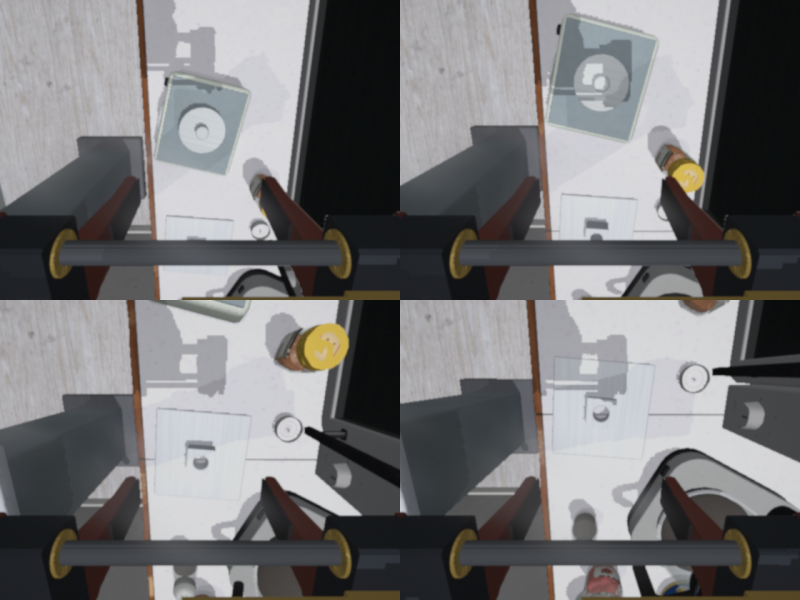

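The wrist views show the disc and pin at half-scale (201,130) and (200,83 in the right frame). The plate's hole is at about (201,462) and (600,412) in the composite, and the plate is swivelled a few degrees. I'll enlarge for exact points.

Run:
```python
from h import *
P=[(202,142),(202,74),(189,134+56),(189,74+50)]
o=[];g=[(282,187),(281,119),(280,229),(280,161)]
for i,(u,v) in enumerate(g):
    im=load(f"w{i+1}")["color"][v-45:v+45,u-60:u+60] ; o.append(cv2.resize(im,(400,300),interpolation=cv2.INTER_CUBIC))
cv2.imwrite("pics/w2.png",np.vstack([np.hstack(o[:2]),np.hstack(o[2:])])[:,:,::-1])
```

```text
(no output)
```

View pics/w2.png

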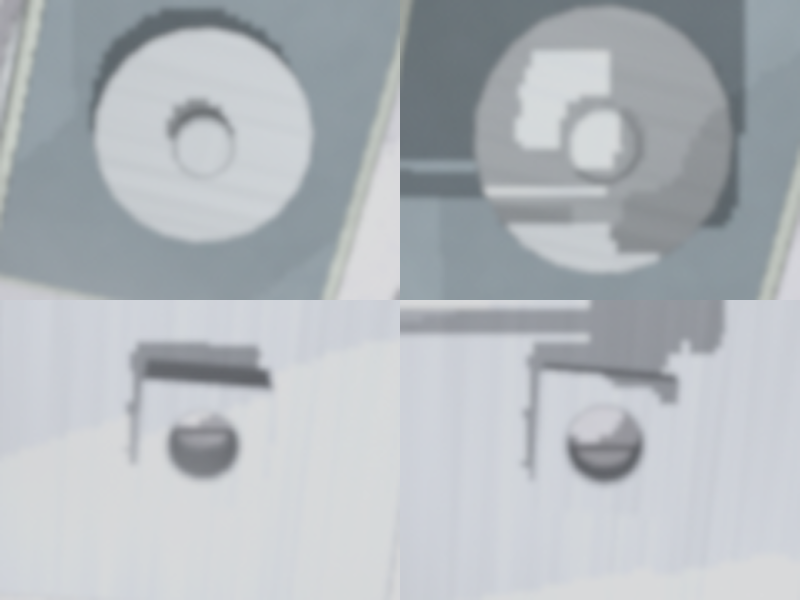

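Run:
```python
from h import *
t,s=load("top"),load("side"); w=[None]+[load(f"w{i}") for i in(1,2,3,4)]
a=-.35
print("pin",tri([(w[1],283.5+a,185.5+a),(w[2],281.2+a,116.6+a),(t,127.2,239),(s,306.4,272.5)]), tri([(w[1],283.5+a,185.5+a),(w[2],281.2+a,116.6+a)]))
print("disc",tri([(w[1],282.9+a,182.2+a),(w[2],281.6+a,115.7+a),(t,128.6,239.4),(s,306.6,278)]))
print("hole",tri([(w[3],280.9+a,226.9+a),(w[4],281.5+a,158.9+a),(t,249,244.4),(s,307.4,235.6)]),tri([(w[3],280.9+a,226.9+a),(w[4],281.5+a,158.9+a)]))
for k,(p,g) in enumerate([([(158,108),(251,116),(241,200),(154,190)],3),([(156,57),(255,65),(241,158),(152,156)],4)]):
    X=np.array([onz(w[g],u*1.4,v*1.4,.005) for u,v in p]); print(X[:,:2].round(4).tolist(),X.mean(0))
    for i in range(4): d=X[(i+1)%4]-X[i]; print(np.linalg.norm(d[:2]).round(3),(np.degrees(np.arctan2(d[1],d[0]))%90).round(1))
# collar top edge dark lines at z~.029
for g,(u,v),(u2,v2),o in((3,(145,62),(270,75),(220,184)),(4,(140,67),(278,80),(220,116))):
    A=onz(w[g],u/3.333+o[0],v/3.333+o[1],.029);B=onz(w[g],u2/3.333+o[0],v2/3.333+o[1],.029); d=B-A; print(A,B,np.linalg.norm(d),np.degrees(np.arctan2(d[1],d[0])))
```

```text
pin (array([0.48333851, 0.42163026, 0.09296971]), [np.float64(0.7155612976236508), np.float64(1.5430093717942512), np.float64(0.6165097633524828), np.float64(0.35469268388760133)]) (array([0.48341516, 0.42303398, 0.09765492]), [np.float64(0.5399295599974749), np.float64(0.6457005375689469)])
disc (array([0.48317965, 0.42206133, 0.08120346]), [np.float64(0.7420638702286052), np.float64(1.3408278783274523), np.float64(0.7314112263692055), np.float64(0.48360432699108974)])
hole (array([0.47519725, 0.15084059, 0.02729397]), [np.float64(0.8826820327854557), np.float64(1.1275604044434728), np.float64(0.6344429907174841), np.float64(0.3482587359115689)]) (array([0.47566955, 0.15188256, 0.02777108]), [np.float64(0.05413339998136251), np.float64(0.057537631311967215)])
[[0.414, 0.2265], [0.5497, 0.2151], [0.5421, 0.0775], [0.4012, 0.0953]] [0.47674623 0.15360199 0.005     ]
0.136 85.2
0.138 86.8
0.142 82.8
0.132 84.4
[[0.4144, 0.2253], [0.5504, 0.2151], [0.5379, 0.0793], [0.4009, 0.0824]] [0.47591079 0.15053566 0.005     ]
0.136 85.7
0.136 84.7
0.137 88.7
0.143 84.6
[0.45830551 0.17806367 0.029     ] [0.49633381 0.17399832 0.029     ] 0.03824497839221124 -6.101929710105165
[0.45740656 0.17349863 0.029     ] [0.49699614 0.16987647 0.029     ] 0.03975493321755015 -5.2276007549325785
```

The measurements agree. The hole is at (0.4755,0.151) with its top at z≈0.028, the plate is swivelled about -5°, and the disc and pin are at (0.483,0.422) with the tip at z≈0.095. Now I'll grasp the collar.

```bash
cat >> h.py <<'E'
th=np.radians(-5.2); RZ=np.array([[np.cos(th),-np.sin(th),0],[np.sin(th),np.cos(th),0],[0,0,1]])
Q=RZ@np.array([[0,1,0],[1,0,0],[0,0,-1.]])
def fz(n=6):
    a=[]
    for _ in range(n): dwell(.01); a.append(get_contact_force())
    return np.mean(a,0)
E
python3 - <<'E'
from h import *
H=np.array([.4755,.1510,0])
reach(H+[0,0,.10],Q); move_straight(H+[0,0,.04],feed=.1); print(fz())
move_straight(H+[0,0,.0075],feed=.06); print(get_eef_pos(),fz())
move_gripper(.03,25); print(get_gripper_width(),get_grasp_force(),fz())
f0=fz(); move_straight(H+[0,0,.04],feed=.05); dwell(.3); a=[fz(1) for _ in range(20)]; print("held",np.mean(a,0),np.std(a,0),get_wrist_torque(),get_gripper_width(),get_eef_pos(),get_time_s())
move_straight(H+[0,0,.20],feed=.2)
a=snap("side","s2"); b=snap("wrist","w5")
cv2.imwrite("pics/g.png",np.hstack([cv2.resize(x["color"],(400,300)) for x in(a,b)])[:,:,::-1])
E
```

```text
[ 0.15611038 -0.23813906  0.45518478]
[0.47547959 0.15080184 0.00730058] [-0.08079607 -0.00229855  0.09875033]
0.04046796591425019 24.94204670190811 [0.24419448 0.11581494 0.4280467 ]
held [ 0.09498043 -0.04927177 -2.82235839] [0.50808098 0.58989628 0.48806638] [-0.1159969   0.03233896  0.03085567] 0.03988079317260956 [0.47545617 0.150938   0.03990051] 7.9083
```

View pics/g.png

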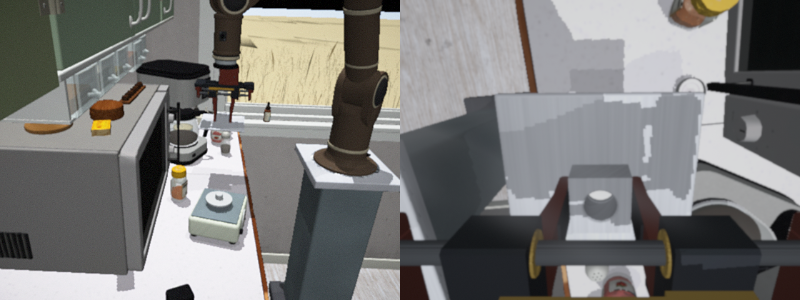

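The side view shows the plate lifted level. In the wrist view the collar is between the fingers with the hole at full-res pixel (280,284). I'll get the hole-to-TCP offset from that, then approach and search.

Run:
```python
from h import *
w=load("w5"); p=get_eef_pos(); off=onz(w,280,284,p[2]-.0073+.029)-p; print("offset",off,proj(w,p))
PIN=np.array([.4832,.4215]); C=PIN-np.clip(off[:2],-.002,.002)*.5
reach([C[0],C[1],.20],Q); move_straight([C[0],C[1],.1105],feed=.12); dwell(.4)
b=fz(20); print("base",b,get_eef_pos(),get_time_s())
z=.1105
while z>.092:
    z-=.0005; move_straight([C[0],C[1],z],feed=.02); F=fz(8)-b
    if F[2]>2.0: break
print(z,F,fz(20)-b,get_wrist_torque(),get_eef_pos(),get_time_s()); np.save("st.npy",np.r_[C,z,b])
```

```text
offset [-0.00054475  0.00264649  0.0217    ] [281.56576464 267.48994924]
base [-0.14210014 -0.02379873 -3.02125427] [0.48345553 0.42054372 0.11054964] 11.475
0.09199999999999998 [1.45609971 2.68457529 1.74022961] [1.80382949 2.63877952 1.33688971] [ 0.54368507 -0.31529369 -0.01653806] [0.48348367 0.42051682 0.09201044] 23.3583
```

Run:
```python
from h import *
a=snap("side","s3")["color"]; b=snap("wrist","w6")["color"]
cv2.imwrite("pics/i.png",np.hstack([cv2.resize(a[210:330,230:390],(400,300),interpolation=cv2.INTER_CUBIC),cv2.resize(b,(400,300))])[:,:,::-1]); print(get_gripper_width(),get_time_s())
```

```text
0.0402245776001652 23.4583
```

View pics/i.png

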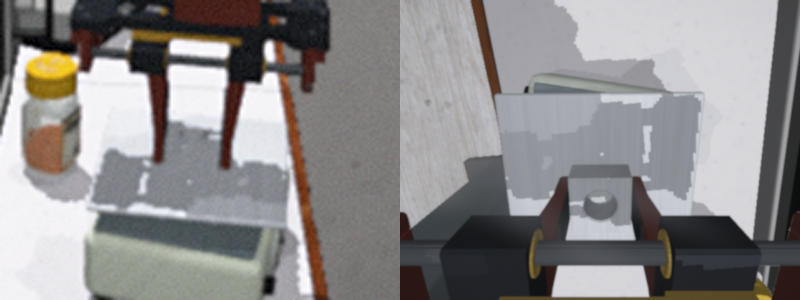

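The plate is level on the scale and the pin has entered the hole, since the underside is about 10 mm below the tip with only 1.3 N upward. Next I'll relieve the side force, go down until the disc is felt, and check.

Run:
```python
from h import *
st=np.load("st.npy"); C,z,b=st[:2].copy(),st[2],st[3:]
F=fz(12)-b
for _ in range(5):
    if np.hypot(*F[:2])<1: break
    C+=.0004*F[:2]/np.hypot(*F[:2]); move_straight([*C,z],feed=.02); F=fz(12)-b; print(C.round(5),F.round(2))
while z>.085:
    z-=.0005; move_straight([*C,z],feed=.02); F=fz(10)-b; print(round(z,4),F.round(2))
    if F[2]>2.2: break
np.save("st.npy",np.r_[C,z,b]); print(get_time_s(),get_wrist_torque())
```

```text
[0.48367 0.42085] [1.27 1.7  0.97]
[0.48391 0.42117] [0.11 0.06 0.34]
0.0915 [ 0.13 -0.    0.32]
0.091 [ 0.15 -0.19  0.59]
0.0905 [ 0.2  -0.08  0.9 ]
0.09 [ 0.23 -0.18  1.44]
0.0895 [ 0.27 -0.15  2.16]
0.089 [ 0.12 -0.25  3.05]
26.2583 [-0.08558709  0.09676122 -0.0153722 ]
```

The force rises 1.2 N/mm from disc contact with no side load, so the plate is seated on the disc. At 3 N the carrier bears its full weight, so I'll release.

Run:
```python
from h import *
st=np.load("st.npy"); C,z=st[:2],st[2]
move_gripper(.075); dwell(.3); print(fz(10),get_gripper_width())
move_straight([*C,z+.06],feed=.08); move_straight([*C,z+.2],feed=.2)
reach([C[0],C[1]-.07,.30],Q); dwell(.3); w=snap("wrist","w7")
reach([.40,.0,.32],Q); dwell(.3); a=snap("side","s4")["color"]; t=snap("top","t4")["color"]
R=lambda x:cv2.resize(x,(400,300),interpolation=cv2.INTER_CUBIC)
cv2.imwrite("pics/f.png",np.vstack([np.hstack([R(a[230:350,230:390]),R(w["color"])]),np.hstack([R(t[195:285,70:190]),R(t)])])[:,:,::-1]); print(get_time_s())
```

```text
[ 0.02530151 -0.04188273 -0.01630653] 0.07459487517261439
31.6
```

View pics/f.png

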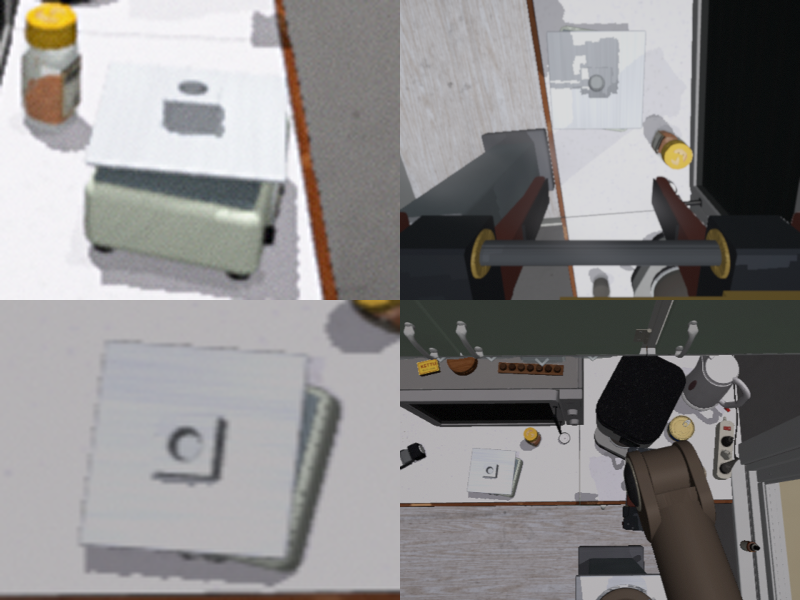

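The plate lies on the scale, looking level, with its hole at top (126.1,238.2) and side (307.2,265.2). I'll check its height and levelness before handing in.

Run:
```python
from h import *
t,s=load("t4"),load("s4"); a=-.3
print("hole",tri([(t,126.1+a,238.2+a),(s,307.2+a,265.2+a)]))
T=lambda x,y:(t,x/3.333+70+a,y/3.333+195+a); S=lambda x,y:(s,x/2.5+230+a,y/2.5+230+a)
# far(+x) left(+y), far right, near right, near left of top view
for n,p,q in(("FL",(105,41),(90,162)),("FR",(308,54),(107,64)),("NR",(291,257),(287,76)),("NL",(81,242),(284,178))): print(n,tri([T(*p),S(*q)]))
```

```text
hole (array([0.48341911, 0.41915075, 0.10849677]), [np.float64(0.010428329104144622), np.float64(0.01254969766984978)])
FL (array([0.55617098, 0.48479104, 0.08544394]), [np.float64(0.7327180741707383), np.float64(0.964927656626952)])
FR (array([0.54900966, 0.34612445, 0.08269449]), [np.float64(0.46102485829265955), np.float64(0.526925931571021)])
NR (array([0.4081652 , 0.35352454, 0.08362815]), [np.float64(0.6111921704816103), np.float64(0.6885007507212699)])
NL (array([0.42094506, 0.49373703, 0.08557227]), [np.float64(0.016441129994252516), np.float64(0.021408171784516625)])
```

The hole's rim is at z = 0.1085, as expected for a seated plate, and the corners are level at 0.083–0.086.

```bash
python3 -c "
from cell import *
print(close_job())"
```

```text
the job is handed in; nothing more can be done
None
```

The weighing plate is back on the scale's pin, flat and released on the carrier. The hole met the pin on the way down with no sliding search needed. The highest upward force I read was about 3 N, and the job was handed in after about 32 s of robot time with no other object moved.

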